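Gauge the gap of a small board press with a taper feeler

TASK

Pick up the red-handled taper feeler and slide its blade, flat and straight, into the gap between the steel lower plate and the brass upper plate of the small board press until it drags snugly on both plates; be gentle, do not jam it in. Finish while still holding the feeler by its handle in that place, snug in the gap, and leave the blue scraper, the board tray and the jar where they are.

Things in the scene. Friction and masses are not known exactly. Their poses are not given: they have to be found in the camera images.
- feeler_center (a point): Centre of the loose taper feeler's red, dark-banded handle: 60 long (x) x 18 wide (y) x 30 high (z), lying upright on the bench, this point 15 mm above its underside. Grasp it across the 18 mm. +x points along the steel blade, which leaves the handle's front face (30 mm ahead). About 120 g.
- feeler_tip (a point): Middle of the blade tip's lower edge: 120 mm ahead (+x) of the handle's centre, 7 mm below it; same axes. Blade 90 long x 14 wide, 2 mm thick at the tip, thickening evenly by 0.0875 mm per mm to about 10 mm at the handle; its underside is flat and level, 8 mm above the handle's underside.
- feeler: The taper feeler as a whole; origin at the middle of the handle's underside, 15 mm below the handle's centre; same axes.
- press: Fixed grey board press, steel plate below, brass plate above, black knob on a bridge behind (top 124 mm). Origin on the bench below the middle of the gap's mouth (brass plate's front edge). +x points level into the gap, z up. Gap 64 wide (y), 85 deep, 4 to 6.5 mm high from run to run: the blade gets snug with its tip about 23 to 54 mm past the mouth.
- lower_plate: Steel lower plate, fixed in the press, 90 wide, 12 thick, smooth and lightly oiled like the blade and the upper plate (friction about 0.25; 5 to 8 N of push along the blade is snug). Top face 50 mm above the bench; it juts out 22 mm in front of the mouth as a ledge (down to 38 mm above the bench; open below). Its origin and axes are those of the press.
- upper_plate: Brass upper plate, 85 deep (x) x 64 wide (y) x 12 thick, locked at the height it is set to. Origin: middle of its lower front edge, 54 to 56.5 mm above the bench, straight above the press origin. +x points into the gap. Its underside is the top of the gap.
- scraper: Bystander: loose scraper with a blue handle 60 x 18 x 26 and a short thin steel blade to +x, lying beside the feeler; the two may change places. Origin: middle of the handle's underside.
- board_tray: Bystander: black tray 70 (x) x 100 (y) x 22 high with a green circuit board in it. Origin: middle of its underside.
- flux_jar: Bystander: amber jar with a white cap, 44 across, 50 high. Origin: middle of its underside.
Things that resemble listed ones, but are neither listed nor needed, are in the scene too. Of the things like the feeler, leave any that is purple; of the rest the larger one is meant.

How it is judged (in metres and radians):
On the way, in this order (a step that is already met when the one before it is completed fails the run):
1. the feeler is lifted off the bench in the gripper (height (world z) of feeler_center above 0.035 m and contact force between feeler and the fingers above 1 N), for 0.1 s.
2. the blade's tip has entered the gap between the plates, in the gripper (x of feeler_tip in the frame of press above 0.004 m and y of feeler_tip in the frame of press between -0.02 and 0.02 m and z of feeler_tip in the frame of press between 0.047 and 0.056 m and contact force between feeler and the fingers above 1 N), for 0.05 s.
At the end, for the whole second after the job is handed in: Feeler at rest in the gripper (over 3 N, under 10 mm/s), off the bench; tip over 15 mm past the mouth, within 20 mm of the gap's middle; blade flat to 0.06 rad, straight to 0.2 rad, bearing 1 to 30 N on the upper and over 0.5 N on the lower plate; upper plate shifted under 2 mm (x of feeler_tip in the frame of press above 0.015 m and y of feeler_tip in the frame of press between -0.02 and 0.02 m and z of feeler_tip in the frame of press between 0.047 and 0.056 m and contact force between feeler and upper_plate between 1 and 30 N and contact force between feeler and lower_plate above 0.5 N and angle between the x axis of feeler and the x axis of press, either way round below 0.2 rad and angle between feeler's own z axis and vertical below 0.06 rad and contact force between feeler and the fingers above 3 N and contact force between feeler and table below 0.2 N and linear speed of feeler below 0.01 m/s and distance of upper_plate from where it was at the start of the episode below 0.002 m); the arm keeps its last pose, push and grip.
It fails at once if the feeler is jammed against the upper plate with more than 45 N (contact force between feeler and upper_plate above 45 N).
It fails at once if the blue scraper is pushed more than 30 mm away (distance of scraper from where it was at the start of the episode above 0.03 m).
It fails at once if the black board tray is pushed more than 30 mm away (distance of board_tray from where it was at the start of the episode above 0.03 m).
It fails at once if the flux jar is pushed more than 30 mm away (distance of flux_jar from where it was at the start of the episode above 0.03 m).
It also fails if it takes over 58 s, if anything falls off the work surface, if the arm or the gripper's body presses on something with over 40 N, if the wrist force passes 120 N, or if a joint passes its speed limit or range.

ROBOT

A 7-joint arm with a two-finger parallel gripper is mounted at the origin on the work surface. World frame = base frame: x ahead of the robot, y to its left, z up, the work surface at z = 0. Lengths are in mm, angles in rad, forces in N, time in s.
With the tool pointing down it reaches from about 425 to 825 mm from the base axis. Payload 3.6 kg.
Tool frame: the origin (TCP) lies where the fingers leave the gripper's body, on its centre line; the fingertips stand 73 mm ahead of it and the grasp point (between the pads) lies 54 mm ahead of it; z points along the fingers, x is the direction in which the jaws open and shut, and the axes are right-handed (so a half turn about z gives the same grasp; the last joint's range is limited). The gripper opens to 85 mm and grips with 20 to 120 N. Pads are 22 mm wide; open, the fingers measure 114 mm over their backs; the gripper's body (76 mm by 85 mm) begins 54 mm behind the grasp point. The pads swing forward as they close: fully open they stand 13 mm farther back than shut.
Start: joints at [1.095, 0.615, -0.013, 1.423, 0.008, 1.103, -0.04], TCP at [282.617, -585.317, 303.897] pointing down, gripper open.
Joint ranges: [-3.12, 3.12], [-0.3, 2.06], [-1.34, 1.32], [0.26, 2.42], [-1.36, 4.5], [0.01, 1.98], [-2.84, 2.84]. Speed limits (rad/s): [2.79, 2.79, 3.14, 3.14, 3.14, 3.14, 3.14].

INTERFACE

Orientations are given as a 3x3 rotation matrix whose columns are the frame's x, y, z axes.
In Python, from workcell import monitor, optics, job gives the robot as it stands.
- The arm moves only by the tool arm_command, never from a script. Its argument "targets" is a list of rows, each an object with "slide": the shift along the tool's x, y, z in m, a list of three; "roll": the turn about the tool's z in degrees; "fingers": the closure, from 0 (fully open) to 1 (shut). A call has 1 to 20 rows; each row shifts and turns the commanded pose from where the row before left it, along the tool's axes as they then stand; what a row does not reach is not made up. A row lasts 1/8 s, in which the tool goes at most 62.5 mm and 10.7 degrees, less where a joint would pass 70% of its speed; a pose out of reach is approached as far as the arm can. A call is refused whole if a number of a shift passes 0.0625 or a number of a turn 10.7, either way. A call with a gripper value outside its range is refused whole. The fingers move at their own pace and stop on an object; "newtons" is the grip in N (left out, the last holds). Time passes only in rows, so rows that do not move let the fingers close. It gives the time, the measured TCP pose, the force and the opening at its end, in the units of the state.
- monitor.get_obs(): the state, without advancing time (a new reading comes with each control period).
- optics.get_image(name): name is "side" or "top" or "wrist"; returns a dict with "img" (400x640x3 uint8, red, green, blue), "K" (3x3 intrinsics, pixels), "world_from_camera" (4x4, takes a point from camera to world coordinates). Camera axes: x right, y down, z forward; pixel columns grow to the right and rows downward; lengths in mm; the calibration is good to about 2 mm. A picture is of the moment at which its call begins. There is no depth.
- job.close_job(): hands the job in, once; it reports no verdict.
Trained networks look in a picture, given as the dict that the camera call returned (one of the last four; its "shot" number tells which), for a name from the list of things; names that differ only in an ending like _2 or _b are one class to them, and where a whole thing is asked for, a point or a joint stands for the part that bears it (a point fixed in the world has none). Each returns a list of dicts, best first, with "p" (0 to 1); they miss things now and then, are a little off and sometimes report something else, mostly with a low value. They report only what shows in the picture. A call takes as long as a camera call. They do not tell look-alikes from the thing itself.
- optics.silhouettes(picture, name): "pixels" (400x640 bool, what is visible of it).
- optics.tip_of(picture, name): "xyz" ([x, y, z] in mm, in world coordinates, good to about 4 mm: a listed point, or the origin of a listed thing).
The state is a dict: "clock": time; "q": joint angles; "qvel": joint speeds; "tau": joint torques, N m; "ee_pos": TCP position; "eef_rot": TCP orientation; "contact_force": force on the tool from outside, world axes, zero at the start; "wrist_torque": the same for the moment, N m; "width": finger opening in mm.
Only numpy, scipy, OpenCV 4.12 (cv2) and the standard library are available. Lean on these libraries where they do the work, as an engineer would, in place of code of your own. Each camera call takes 0.05 s, during which the arm holds its last target.

## Working session

There is one attempt and no reset: what is moved stays moved. The work goes in short steps, Python scripts to look and compute and a tool call to move; the robot and the scene stay as the last step left them, time stands still between calls to the robot, and variables do not carry over. Pictures are saved under pics/ and viewed, and the job is handed in when it is done.

Besides the shell and the picture viewer there is one more tool, called after "Emit:" as name([rows], argument=value, ...), one row to a line, values as JSON. arm_command: Moves the arm, as the interface text tells. Its arguments: {"type":"object","properties":{"targets":{"type":"array","items":{"type":"object","properties":{"slide":{"type":"array","items":{"type":"number"}},"roll":{"type":"number"},"fingers":{"type":"number"}}}},"newtons":{"type":"number"}},"required":["targets"]}

```bash
ls; mkdir -p pics
python3 - <<'E'
from workcell import monitor, optics, job
import cv2
o=monitor.get_obs(); print(o)
for n in ["top","side","wrist"]:
    d=optics.get_image(n); cv2.imwrite(f"pics/{n}0.png",d["img"][:,:,::-1]); print(n,d["K"].tolist(),d["world_from_camera"].round(3).tolist(),d.get("shot"))
    if n!="wrist":
        for t in ["feeler_center","feeler_tip","press","upper_plate","scraper","board_tray","flux_jar"]:
            print(t,[( [round(float(v)) for v in r["xyz"]],round(float(r["p"]),2)) for r in optics.tip_of(d,t)])
E
```

```text
pics
{'clock': 0.0, 'q': array([ 1.09451435,  0.61594822, -0.01265169,  1.42493441,  0.00809344,
        1.10338248, -0.04040372]), 'qvel': array([-0.00366245,  0.00065986, -0.00019787,  0.00012705, -0.00023311,
       -0.00041597,  0.00140359]), 'tau': array([-5.17626941e-04, -4.69213986e+01,  2.59182081e-01, -1.71037120e+01,
        1.00090812e-02,  9.63533821e-03, -3.55612137e-06]), 'ee_pos': array([ 282.37267685, -584.81056635,  302.70720069]), 'eef_rot': array([[ 4.34847792e-01, -9.00503232e-01, -1.15176448e-03],
       [-9.00500149e-01, -4.34849317e-01,  2.35637841e-03],
       [-2.62277037e-03,  1.24981389e-05, -9.99996560e-01]]), 'contact_force': array([-0.09668456,  0.26465659, -0.35835333]), 'wrist_torque': array([ 0.00641516,  0.00086236, -0.03472864]), 'width': 85.16706248844169}
top [[407.8927619588613, 0.0, 317.45459859887444], [0.0, 407.8927619588613, 199.00432250210991], [0.0, 0.0, 1.0]] [[-0.011, -0.994, 0.109, 501.375], [-1.0, 0.011, -0.001, -98.602], [0.0, -0.109, -0.994, 1029.659], [0.0, 0.0, 0.0, 1.0]] 1
feeler_center [([589, -235, 12], 0.93), ([652, -373, 17], 0
[... 448 characters left out ...]
.523], [-0.007, -0.647, -0.763, 809.545], [0.0, 0.0, 0.0, 1.0]] 2
feeler_center [([582, -235, 18], 0.74), ([422, -373, 16], 0.72), ([652, -368, 13], 0.62)]
feeler_tip [([492, -458, 12], 0.92), ([584, -113, 10], 0.87), ([588, -313, 7], 0.73)]
press [([542, 164, -1], 0.94), ([543, 166, 54], 0.71)]
upper_plate [([543, 163, 54], 0.62)]
scraper [([449, -223, 1], 0.84)]
board_tray [([783, -53, 6], 0.84)]
flux_jar [([754, -238, 1], 0.85), ([451, -221, 1], 0.28)]
wrist [[344.8967278703768, 0.0, 317.82244790115647], [0.0, 344.8967278703768, 199.71303152905986], [0.0, 0.0, 1.0]] [[0.435, -0.869, -0.235, 342.255], [-0.9, -0.42, -0.114, -556.207], [0.001, 0.261, -0.965, 374.933], [0.0, 0.0, 0.0, 1.0]] 3
```

View pics/top0.png

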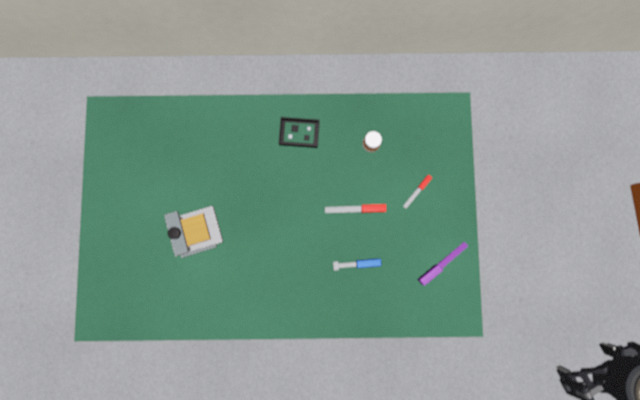

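View pics/side0.png

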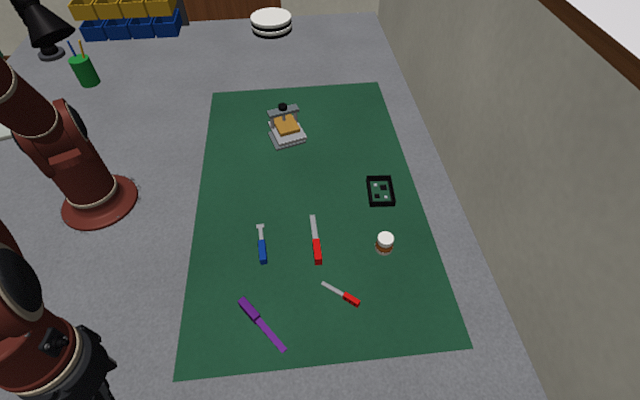

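View pics/wrist0.png

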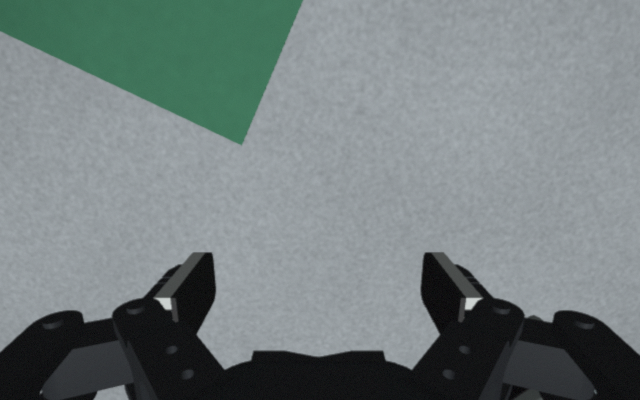

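Feeler candidates:
- Long red one at top (373,208) / side (317,250).
- Smaller red one at top (418,190) / side (342,294).
- Purple one at top (443,263), to be left.
- Blue scraper at top (358,264).

By the description, the long red one is meant. Next I check it in a close crop and measure more accurately.

```bash
cat > h.py <<'E'
from workcell import monitor, optics, job
import cv2, numpy as np
def proj(d,P):
    T=np.linalg.inv(d["world_from_camera"]); p=np.atleast_2d(P)@T[:3,:3].T+T[:3,3]; q=p@d["K"].T; return q[:,:2]/q[:,2:]
def ray(d,px):
    T=d["world_from_camera"]; v=np.linalg.inv(d["K"])@np.array([px[0],px[1],1.]); v=T[:3,:3]@v; return T[:3,3],v/np.linalg.norm(v)
def onz(d,px,z):
    o,v=ray(d,px); return o+v*(z-o[2])/v[2]
def tri(obs):
    A=np.zeros((3,3));b=np.zeros(3)
    for d,px in obs:
        o,v=ray(d,px);M=np.eye(3)-np.outer(v,v);A+=M;b+=M@o
    return np.linalg.solve(A,b)
def crop(d,u,v,w,h,s,fn):
    i=d["img"][max(0,v-h):v+h,max(0,u-w):u+w,::-1]; cv2.imwrite(fn,cv2.resize(i,None,fx=s,fy=s,interpolation=cv2.INTER_CUBIC))
E
python3 - <<'E'
from h import *
t=optics.get_image("top"); s=optics.get_image("side")
for n,d in (("top",t),("side",s)):
    for name in ["feeler_center","feeler","upper_plate","lower_plate","scraper"]:
        for r in optics.silhouettes(d,name):
            m=r["pixels"]; ys,xs=np.nonzero(m)
            if len(xs)<5: continue
            c=cv2.minAreaRect(np.stack([xs,ys],1).astype(np.float32)); print(n,name,round(r["p"],2),m.sum(),[np.round(x,1) for x in c])
crop(t,373,208,55,30,5,"pics/c1.png"); crop(s,317,240,40,40,6,"pics/c2.png")
crop(t,195,231,40,35,8,"pics/c3.png"); crop(s,288,125,35,30,9,"pics/c4.png")
E
```

```text
top feeler_center 0.8 446 [array([442.5, 264.1]), array([ 9.9, 59. ]), np.float64(50.7)]
top feeler_center 0.74 197 [array([416.5, 191.5]), array([ 6.5, 39.7]), np.float64(43.3)]
top feeler_center 0.59 328 [array([355. , 208.5]), array([ 7., 58.]), np.float64(90.0)]
top feeler 0.74 473 [array([442.5, 264. ]), array([10. , 60.4]), np.float64(50.2)]
top feeler 0.73 413 [array([355. , 208.8]), array([ 7.4, 60.1]), np.float64(88.9)]
top feeler 0.62 589 [array([202.6, 228.5]), array([37.6, 33. ]), np.float64(76.0)]
top feeler 0.59 172 [array([416.9, 190.9]), array([ 6.5, 38.3]), np.float64(43.6)]
top upper_plate 0.8 672 [array([195.6, 229.6]), array([27.5, 24.9]), np.float64(73.6)]
top lower_plate 0.93 634 [array([201.8, 228.9]), array([38., 34.]), np.float64(73.7)]
top scraper 0.64 266 [array([357. , 263.9]), array([ 7.4, 46.4]), np.float64(85.9)]
top scraper 0.5 357 [array([355.5, 208.5]), array([ 7., 59.]), np.float64(90.0)]
side feeler_center 0.85 666 [array([261.8, 324.3]), array([69.6, 11.9]), np.float64(48.8)]
side feeler_center 0.65 357 [array([314.9, 239. ]), array([50.6,  8.1]), np.float64(82.4)]
side feeler_center 0.62 283 [array([340.7, 292.5]), array([42.7,  8.3]), np.float64(33.7)]
side feeler 0.97 567 [array([261.3, 323.9]), array([68.1, 10.3]), np.float64(49.4)]
side feeler 0.75 327 [array([314.9, 239.1]), array([48.8,  7.6]), np.float64(82.4)]
side feeler 0.66 216 [array([340.6, 292.6]), array([41.,  7.]), np.float64(32.5)]
side upper_plate 0.57 410 [array([285.8, 124.3]), array([20.8, 23.1]), np.float64(73.3)]
side lower_plate 0.57 338 [array([287.8, 133.2]), array([20. , 31.3]), np.float64(73.6)]
side scraper 0.8 265 [array([261.6, 243. ]), array([40.1,  8.2]), np.float64(88.2)]
```

View pics/c1.png

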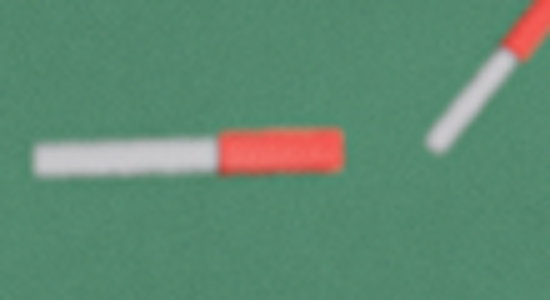

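View pics/c3.png

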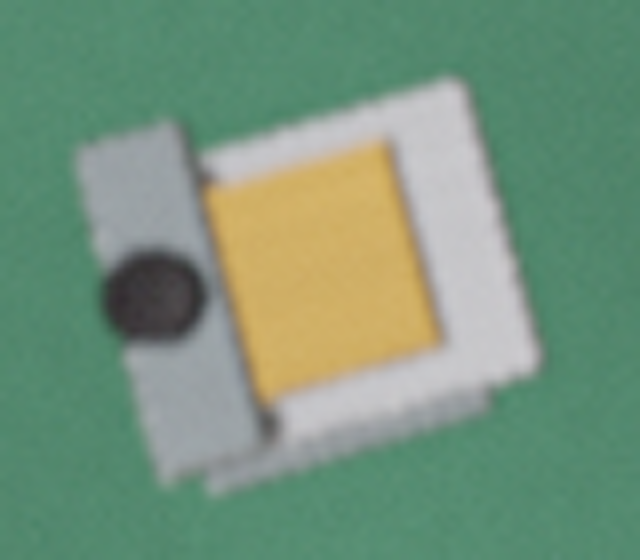

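View pics/c4.png

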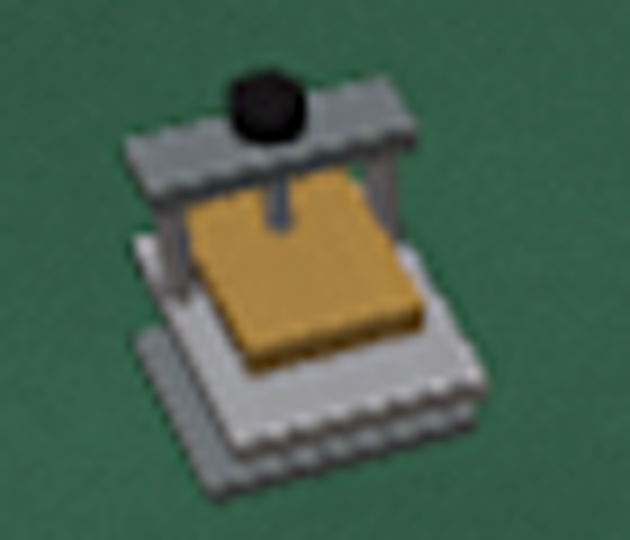

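View pics/c2.png

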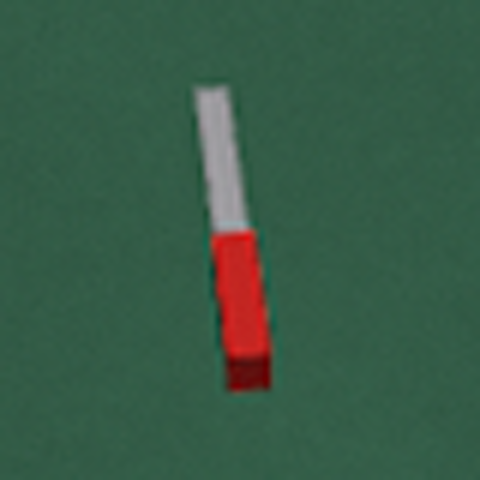

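Run:
```python
from h import *
t=optics.get_image("top"); s=optics.get_image("side")
f=lambda ox,oy,sc:(lambda x,y:np.array([ox+(x+.5)/sc-.5,oy+(y+.5)/sc-.5]))
c1=f(318,178,5);c2=f(277,200,6);c3=f(155,196,8);c4=f(253,95,9)
def show(n,P):print(n,np.round(P,1))
# handle top corners: front-left.. triangulate
for n,a,b in [("front +x",(218,131),(254,231)),("front -x",(218,174),(213,234)),("rear +x",(343,129),(270,354)),("rear -x",(343,172),(227,355)),("tip +x",(33,145),(229,87)),("tip -x",(33,177),(196,89))]:
    show(n,tri([(t,c1(*a)),(s,c2(*b))]))
for n,a,b in [("ledge R",(462,78),(487,381)),("ledge L",(542,365),(240,445)),("brass R",(388,143),(422,307)),("brass L",(443,342),(250,360))]:
    show(n,tri([(t,c3(*a)),(s,c4(*b))]))
for n,a,z in [("ledgeR",(462,78),50),("ledgeL",(542,365),50),("bR",(388,143),67),("bL",(443,342),67)]: show(n,onz(t,c3(*a),z))
for n,a,z in [("ledgeR",(487,381),50),("ledgeL",(240,445),50),("bR",(422,307),67),("bL",(250,360),67)]: show("s"+n,onz(s,c4(*a),z))
```

```text
front +x [ 596.4 -207.7   30.5]
front -x [ 577.3 -207.2   29.9]
rear +x [ 596.5 -268.7   33.5]
rear -x [ 577.4 -267.9   34.1]
tip +x [ 593.3 -116.8   11.5]
tip -x [ 577.9 -116.6   11.7]
ledge R [595.3 153.5  50.6]
ledge L [509.9 127.7  52.7]
brass R [574.8 169.7  71.2]
brass L [516.1 153.5  67.2]
ledgeR [596.1 153.7  50. ]
ledgeL [509.7 128.4  50. ]
bR [575.4 170.8  67. ]
bL [516.7 153.6  67. ]
sledgeR [594.7 154.   50. ]
sledgeL [509.9 130.8  50. ]
sbR [574.7 174.8  67. ]
sbL [515.5 153.7  67. ]
```

The crop shows the large red feeler: handle centre about (587,-238), tip about (585,-117,~10), heights as described. The press mouth is about (546,163), facing about 106° from world x. I move above the feeler.

Emit:
arm_command([
  {"slide": [-0.018, -0.0425, 0.01], "roll": 0, "fingers": 0},
  {"slide": [-0.018, -0.0425, 0.01], "roll": 0, "fingers": 0},
  {"slide": [-0.018, -0.0425, 0.01], "roll": 0, "fingers": 0},
  {"slide": [-0.018, -0.0425, 0.01], "roll": 0, "fingers": 0},
  {"slide": [-0.018, -0.0425, 0.01], "roll": 0, "fingers": 0},
  {"slide": [-0.018, -0.0425, 0.01], "roll": 0, "fingers": 0},
  {"slide": [-0.018, -0.0425, 0.01], "roll": 0, "fingers": 0},
  {"slide": [-0.018, -0.0425, 0.01], "roll": 0, "fingers": 0},
  {"slide": [-0.018, -0.0425, 0.01], "roll": 0, "fingers": 0},
  {"slide": [-0.018, -0.0425, 0.01], "roll": 0, "fingers": 0},
  {"roll": -8},
  {"roll": -8},
  {"roll": -8},
  {"roll": -8},
  {"roll": -8},
  {"roll": -8},
  {"roll": -8},
  {"roll": -8},
  {"roll": 0},
  {"roll": 0},
])

```text
$.targets[10]: bad value
```

Run:
```python
from h import *
o=monitor.get_obs(); print(o["clock"],o["ee_pos"].round(1),o["eef_rot"].round(3).tolist(),o["contact_force"].round(2))
d=optics.get_image("wrist"); cv2.imwrite("pics/w1.png",d["img"][:,:,::-1])
for t in ["feeler_center","feeler_tip"]: print(t,[(r["xyz"],r["p"]) for r in optics.tip_of(d,t)])
hsv=cv2.cvtColor(d["img"],cv2.COLOR_RGB2HSV)
print(proj(d,[[587,-208,30],[587,-268,30],[585,-117,10]]))
```

```text
1.55 [ 282.6 -585.3  303.9] [[0.435, -0.901, -0.0], [-0.901, -0.435, 0.0], [-0.0, 0.0, -1.0]] [ 0.57 -0.4   0.4 ]
feeler_center []
feeler_tip []
[[  14.5708354  -457.68287398]
 [  99.98235458 -403.25635862]
 [ -90.39644533 -491.22655846]]
```

View pics/w1.png

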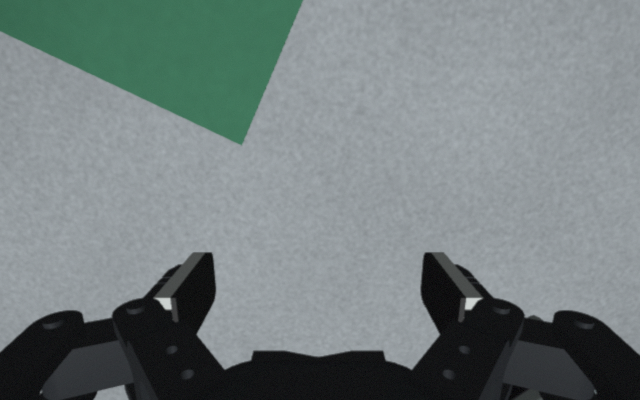

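The call was refused because every row needs all its fields; the arm has not moved. I send it again.

Emit:
arm_command([
  {"slide": [-0.018, -0.0425, 0.01], "roll": 0, "fingers": 0},
  {"slide": [-0.018, -0.0425, 0.01], "roll": 0, "fingers": 0},
  {"slide": [-0.018, -0.0425, 0.01], "roll": 0, "fingers": 0},
  {"slide": [-0.018, -0.0425, 0.01], "roll": 0, "fingers": 0},
  {"slide": [-0.018, -0.0425, 0.01], "roll": 0, "fingers": 0},
  {"slide": [-0.018, -0.0425, 0.01], "roll": 0, "fingers": 0},
  {"slide": [-0.018, -0.0425, 0.01], "roll": 0, "fingers": 0},
  {"slide": [-0.018, -0.0425, 0.01], "roll": 0, "fingers": 0},
  {"slide": [-0.018, -0.0425, 0.01], "roll": 0, "fingers": 0},
  {"slide": [-0.018, -0.0425, 0.01], "roll": 0, "fingers": 0},
  {"slide": [0, 0, 0], "roll": -8, "fingers": 0},
  {"slide": [0, 0, 0], "roll": -8, "fingers": 0},
  {"slide": [0, 0, 0], "roll": -8, "fingers": 0},
  {"slide": [0, 0, 0], "roll": -8, "fingers": 0},
  {"slide": [0, 0, 0], "roll": -8, "fingers": 0},
  {"slide": [0, 0, 0], "roll": -8, "fingers": 0},
  {"slide": [0, 0, 0], "roll": -8, "fingers": 0},
  {"slide": [0, 0, 0], "roll": -8, "fingers": 0},
  {"slide": [0, 0, 0], "roll": 0, "fingers": 0},
  {"slide": [0, 0, 0], "roll": 0, "fingers": 0},
])

```text
clock: 4.2
ee_pos: [587.1, -238.5, 203.9]
eef_rot: [[1.0, -0.006, 0.0], [-0.006, -1.0, -0.0], [0.0, 0.0, -1.0]]
contact_force: [-0.2, -0.3, 0.1]
width: 85.3
```

Run:
```python
from h import *
o=monitor.get_obs(); print(o["clock"],o["ee_pos"].round(1),o["eef_rot"].round(3).tolist(),o["contact_force"].round(2))
d=optics.get_image("wrist"); cv2.imwrite("pics/w2.png",d["img"][:,:,::-1])
for t in ["feeler_center","feeler_tip"]: print(t,[(r["xyz"],r["p"]) for r in optics.tip_of(d,t)])
print(proj(d,[[596.5,-208,30],[577.5,-208,30],[596.5,-268,30],[577.5,-268,30],[585,-117,10]]))
```

```text
4.2 [ 587.1 -238.5  203.9] [[1.0, -0.006, 0.0], [-0.006, -1.0, -0.0], [0.0, 0.0, -1.0]] [-0.21 -0.31  0.08]
feeler_center [([649.0, -368.0, 10.4], 0.97), ([584.1, -235.6, 14.7], 0.68)]
feeler_tip [([587.9, -315.7, 8.8], 0.79), ([584.5, -120.8, 4.3], 0.75)]
[[330.45138186 158.25529578]
 [303.7927922  158.40921098]
 [330.13833751 237.09937422]
 [305.08408338 237.24096813]
 [313.48606008  24.51888662]]
```

View pics/w2.png

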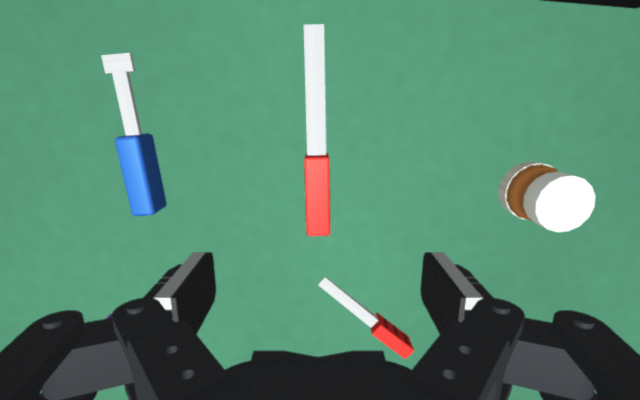

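The picture shows the large red feeler's handle at (317,156–236) and its tip at (314,24), within 2 px of the predicted positions. The scraper (140,170) and jar (560,200) are well clear. I descend and grasp.

Emit:
arm_command([
  {"slide": [0, -0.001, 0.03], "roll": -1, "fingers": 0},
  {"slide": [0, 0, 0.03], "roll": 0, "fingers": 0},
  {"slide": [0, 0, 0.03], "roll": 0, "fingers": 0},
  {"slide": [0, 0, 0.02], "roll": 0, "fingers": 0},
  {"slide": [0, 0, 0.01], "roll": 0, "fingers": 0},
  {"slide": [0, 0, 0.0065], "roll": 0, "fingers": 0},
  {"slide": [0, 0, 0], "roll": 0, "fingers": 0},
  {"slide": [0, 0, 0], "roll": 0, "fingers": 0.5},
  {"slide": [0, 0, 0], "roll": 0, "fingers": 1},
  {"slide": [0, 0, 0], "roll": 0, "fingers": 1},
  {"slide": [0, 0, 0], "roll": 0, "fingers": 1},
  {"slide": [0, 0, 0], "roll": 0, "fingers": 1},
  {"slide": [0, 0, 0], "roll": 0, "fingers": 1},
  {"slide": [0, 0, 0], "roll": 0, "fingers": 1},
], newtons=60)

```text
clock: 6.1
ee_pos: [587.4, -237.5, 77.8]
eef_rot: [[1.0, 0.014, 0.001], [0.014, -1.0, -0.0], [0.001, 0.0, -1.0]]
contact_force: [-0.5, 0.4, 3.3]
width: 17.1
```

Run:
```python
from h import *
d=optics.get_image("wrist"); cv2.imwrite("pics/w3.png",d["img"][:,:,::-1])
o=monitor.get_obs();print(o["width"],o["contact_force"],o["ee_pos"])
```

```text
16.65265179486589 [-1.37495456 -0.32602376  4.02318875] [ 587.41947026 -237.5184467    77.81893408]
```

View pics/w3.png

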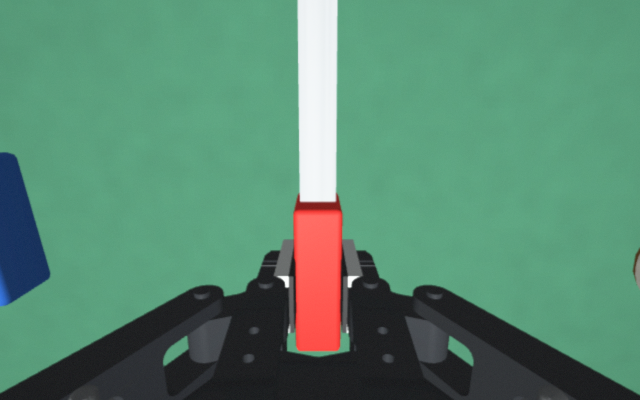

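Gripped at 17 mm opening, with the handle centred between the pads at image (318,205–350). I lift and carry it to a pose in front of the mouth.

Emit:
arm_command([
  {"slide": [0, 0, -0.01], "roll": 0, "fingers": 1},
  {"slide": [0, 0, -0.02], "roll": 0, "fingers": 1},
  {"slide": [0, 0, -0.02], "roll": 0, "fingers": 1},
  {"slide": [0, 0, -0.01], "roll": 0, "fingers": 1},
  {"slide": [0, 0, 0], "roll": 0, "fingers": 1},
  {"slide": [0.0005, -0.032, 0], "roll": 0, "fingers": 1},
  {"slide": [0.0005, -0.032, 0], "roll": 0, "fingers": 1},
  {"slide": [0.0005, -0.032, 0], "roll": 0, "fingers": 1},
  {"slide": [0.0005, -0.032, 0], "roll": 0, "fingers": 1},
  {"slide": [0.0005, -0.032, 0], "roll": 0, "fingers": 1},
  {"slide": [0.0005, -0.032, 0], "roll": 0, "fingers": 1},
  {"slide": [0.0005, -0.032, 0], "roll": 0, "fingers": 1},
  {"slide": [0.0005, -0.032, 0], "roll": 0, "fingers": 1},
  {"slide": [0, 0, 0], "roll": -5.2, "fingers": 1},
  {"slide": [0, 0, 0], "roll": -5.2, "fingers": 1},
  {"slide": [0, 0, 0], "roll": -5.1, "fingers": 1},
  {"slide": [0, 0, 0], "roll": 0, "fingers": 1},
  {"slide": [0, 0, 0], "roll": 0, "fingers": 1},
  {"slide": [0, 0, 0], "roll": 0, "fingers": 1},
])

```text
clock: 8.52
ee_pos: [587.5, 18.6, 137.3]
eef_rot: [[0.96, 0.28, -0.0], [0.28, -0.96, -0.0], [-0.0, -0.0, -1.0]]
contact_force: [-0.8, -0.6, -1.1]
width: 17.0
```

```bash
cat > look.py <<'E'
from h import *
import sys
k=sys.argv[1]
o=monitor.get_obs();print(o["clock"],o["width"],o["contact_force"].round(2),o["wrist_torque"].round(3),o["ee_pos"].round(2),o["eef_rot"].round(4).tolist())
w=optics.get_image("wrist");t=optics.get_image("top");s=optics.get_image("side")
cv2.imwrite(f"pics/w{k}.png",w["img"][:,:,::-1])
a=cv2.resize(t["img"][190:270,150:270],None,fx=5,fy=5,interpolation=cv2.INTER_CUBIC)
b=cv2.resize(s["img"][85:205,250:370],None,fx=4,fy=4,interpolation=cv2.INTER_CUBIC)
cv2.imwrite(f"pics/t{k}.png",a[:,:,::-1]);cv2.imwrite(f"pics/s{k}.png",b[:,:,::-1])
M=np.array([546,163,0.]);X=np.array([-.281,.96,0]);
for n,d in(("w",w),("t",t),("s",s)):
    for q in ["feeler_tip","upper_plate"]:
        for r in optics.tip_of(d,q):
            p=np.array(r["xyz"]); v=p-M; print(n,q,p.round(1),"press frame",round(v@X,1),round(v@np.array([-.96,-.281,0]),1),round(float(r["p"]),2))
print("pred mouth px",proj(w,[M+[0,0,55],M+[0,0,55]-22*X-[0,0,5]]))
E
python3 look.py 4
```

```text
8.525 17.031522064683255 [-0.78 -0.58 -1.14] [-0.03  -0.007  0.047] [587.53  18.62 137.33] [[0.9601, 0.2796, -0.0003], [0.2796, -0.9601, -0.0], [-0.0003, -0.0, -1.0]]
t feeler_tip [ 496.2 -467.4   13.1] press frame -591.2 225.0 0.87
t feeler_tip [ 588.5 -315.4    6.6] press frame -471.2 93.6 0.7
t upper_plate [545.  166.2  59.6] press frame 3.4 0.1 0.55
s feeler_tip [ 588.7 -311.8    7.4] press frame -467.8 92.4 0.82
s feeler_tip [ 492.  -463.1    7.6] press frame -585.9 227.8 0.64
s upper_plate [545.8 165.8  55.4] press frame 2.7 -0.6 0.62
pred mouth px [[ 318.7810576  -131.51299687]
 [ 318.748631    -55.49999055]]
```

View pics/w4.png

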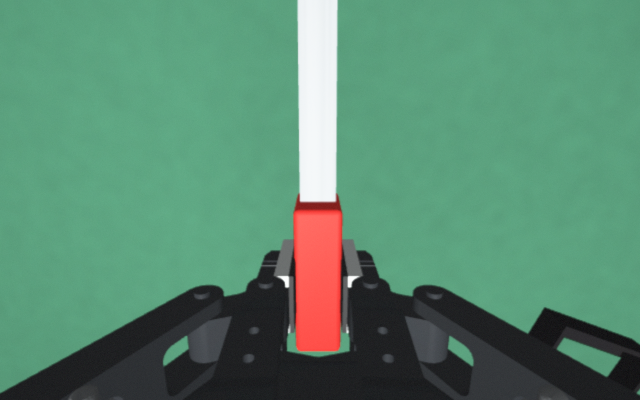

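View pics/t4.png

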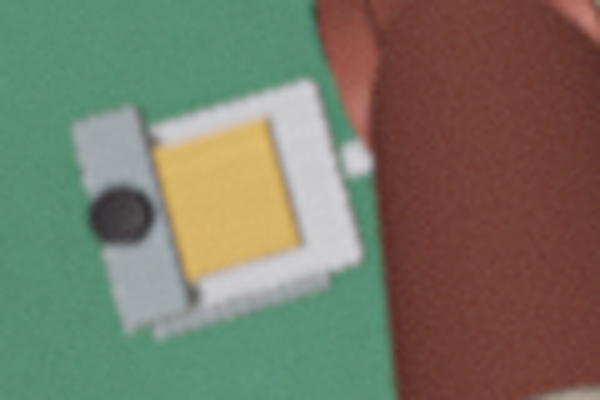

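View pics/s4.png

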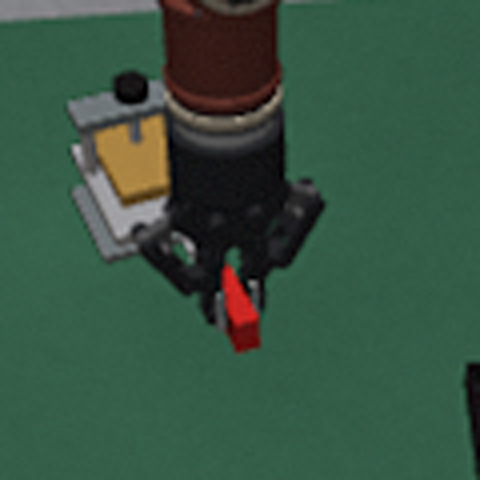

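Run:
```python
from h import *
t=optics.get_image("top")
p=onz(t,(150+(341.5)/5-.5,190+159/5-.5),69); print(p)
M=np.array([546,163,0.]);X=np.array([-.281,.96,0]);Y=np.array([-.96,-.281,0])
print((p-M)@X,(p-M)@Y)
for a,z in [((315,80),50),((361,263),50),((268,120),67),((301,245),67)]:
    q=onz(t,(150+(a[0]+.5)/5-.5,190+(a[1]+.5)/5-.5),z);print(q.round(1),((q-M)@X).round(1),((q-M)@Y).round(1))
m=(t["img"][190:270,150:230].astype(int));
```

```text
[556.3036869  135.23129758  69.        ]
-29.553290339807237 -2.0885340413404956
[595.4 153.   50. ] -23.5 -44.6
[507.4 129.5  50. ] -21.3 46.5
[575.  170.5  67. ] -0.9 -30.0
[516.  153.9  67. ] -0.3 31.4
```

The tip is about 30 mm before the mouth and 2 mm off the middle. I go over the ledge, then lower to feel for the lower plate.

Emit:
arm_command([
  {"slide": [0, -0.011, 0], "roll": 0, "fingers": 1},
  {"slide": [0, -0.011, 0], "roll": 0, "fingers": 1},
  {"slide": [0, 0, 0.008], "roll": 0, "fingers": 1},
  {"slide": [0, 0, 0.005], "roll": 0, "fingers": 1},
  {"slide": [0, 0, 0.002], "roll": 0, "fingers": 1},
  {"slide": [0, 0, 0], "roll": 0, "fingers": 1},
  {"slide": [0, 0, 0], "roll": 0, "fingers": 1},
  {"slide": [0, 0, 0], "roll": 0, "fingers": 1},
  {"slide": [0, 0, 0], "roll": 0, "fingers": 1},
])

```text
clock: 10.15
ee_pos: [581.5, 39.7, 122.6]
eef_rot: [[0.96, 0.28, 0.0], [0.28, -0.96, 0.0], [0.0, -0.0, -1.0]]
contact_force: [0.1, -0.3, -0.2]
width: 16.5
```

```bash
python3 look.py 5
```

```text
10.15 16.455896810552826 [ 0.09 -0.34 -0.18] [-0.008  0.016  0.003] [581.52  39.68 122.58] [[0.96, 0.2801, 0.0003], [0.2801, -0.96, 0.0001], [0.0003, -0.0, -1.0]]
w feeler_tip [579.   41.3  47.2] press frame -126.1 2.5 0.6
t feeler_tip [ 496.6 -464.4    5.9] press frame -588.4 223.7 0.78
t upper_plate [544.7 165.5  59.1] press frame 2.8 0.5 0.56
s feeler_tip [ 495.5 -460.8   10.3] press frame -584.7 223.8 0.97
s feeler_tip [ 586.8 -312.7    6.6] press frame -468.1 94.5 0.52
s upper_plate [545.1 165.2  52.1] press frame 2.4 0.2 0.72
pred mouth px [[318.57837896 -81.98656269]
 [318.51975621  -5.04727185]]
```

View pics/t5.png

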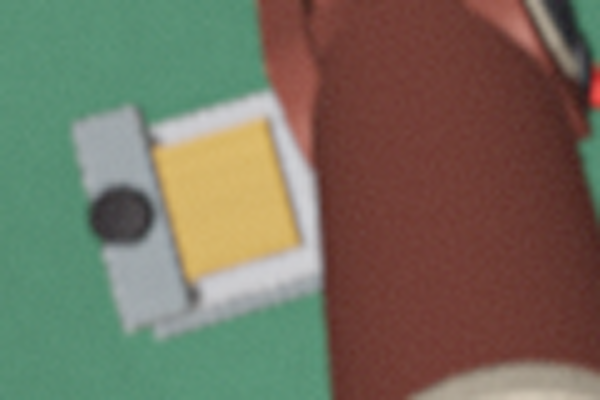

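View pics/w5.png

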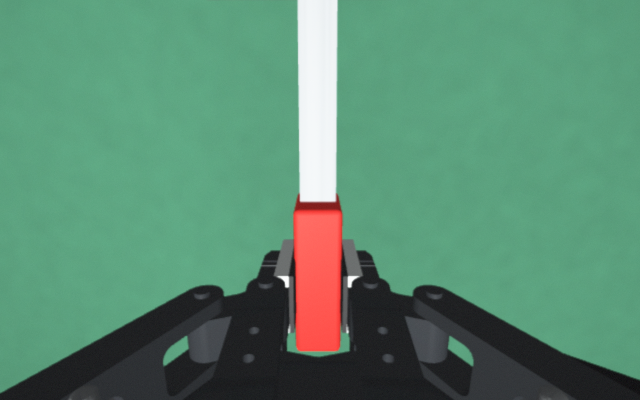

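The arm hides the tip in the top view, so I use force. Lower to about 120.6 first, then half a millimetre at a time.

Emit:
arm_command([
  {"slide": [0, 0, 0.001], "roll": 0, "fingers": 1},
  {"slide": [0, 0, 0.001], "roll": 0, "fingers": 1},
  {"slide": [0, 0, 0], "roll": 0, "fingers": 1},
  {"slide": [0, 0, 0], "roll": 0, "fingers": 1},
])

```text
clock: 11.1
ee_pos: [581.5, 39.7, 120.4]
eef_rot: [[0.96, 0.28, -0.0], [0.28, -0.96, 0.0], [0.0, -0.0, -1.0]]
contact_force: [0.5, -1.2, -0.9]
width: 16.8
```

Emit:
arm_command([
  {"slide": [0, 0, 0.0005], "roll": 0, "fingers": 1},
  {"slide": [0, 0, 0], "roll": 0, "fingers": 1},
  {"slide": [0, 0, 0], "roll": 0, "fingers": 1},
])

```text
clock: 11.48
ee_pos: [581.5, 39.7, 119.9]
eef_rot: [[0.96, 0.28, 0.0], [0.28, -0.96, 0.0], [0.0, -0.0, -1.0]]
contact_force: [0.1, 0.5, -1.1]
width: 17.3
```

Emit:
arm_command([
  {"slide": [0, 0, 0.0005], "roll": 0, "fingers": 1},
  {"slide": [0, 0, 0], "roll": 0, "fingers": 1},
  {"slide": [0, 0, 0], "roll": 0, "fingers": 1},
])

```text
clock: 11.85
ee_pos: [581.5, 39.7, 119.6]
eef_rot: [[0.96, 0.28, 0.0], [0.28, -0.96, 0.0], [0.0, -0.0, -1.0]]
contact_force: [-0.3, -0.2, 0.5]
width: 16.6
```

Emit:
arm_command([
  {"slide": [0, 0, 0.0005], "roll": 0, "fingers": 1},
  {"slide": [0, 0, 0], "roll": 0, "fingers": 1},
  {"slide": [0, 0, 0], "roll": 0, "fingers": 1},
])

```text
clock: 12.22
ee_pos: [581.6, 39.8, 119.2]
eef_rot: [[0.96, 0.28, 0.0], [0.28, -0.96, 0.0], [0.0, -0.0, -1.0]]
contact_force: [-1.0, 0.0, 2.7]
width: 17.2
```

Run:
```python
from h import *
for i in range(4):
    o=monitor.get_obs();print(o["clock"],o["contact_force"].round(2),o["wrist_torque"].round(3),o["ee_pos"].round(2),o["eef_rot"][2].round(4))
    optics.get_image("top")
```

```text
12.225 [-1.03  0.01  2.68] [0.204 0.226 0.057] [581.57  39.75 119.17] [ 4.e-04 -0.e+00 -1.e+00]
12.275 [-0.55 -0.42  1.95] [0.181 0.192 0.075] [581.57  39.71 119.13] [ 4.e-04  0.e+00 -1.e+00]
12.325 [ 0.26 -0.74  2.76] [0.166 0.168 0.058] [581.57  39.73 119.12] [ 4.e-04  0.e+00 -1.e+00]
12.375 [ 0.31 -1.69  2.05] [0.284 0.209 0.068] [581.57  39.72 119.09] [ 4.e-04 -0.e+00 -1.e+00]
```

Light contact with the ledge, about 2.3 N, at TCP z about 119.3, as expected. I raise 1 mm and advance.

Emit:
arm_command([
  {"slide": [0, 0, -0.001], "roll": 0, "fingers": 1},
  {"slide": [0, 0, 0], "roll": 0, "fingers": 1},
  {"slide": [0, -0.003, 0], "roll": 0, "fingers": 1},
  {"slide": [0, -0.003, 0], "roll": 0, "fingers": 1},
  {"slide": [0, -0.003, 0], "roll": 0, "fingers": 1},
  {"slide": [0, -0.003, 0], "roll": 0, "fingers": 1},
  {"slide": [0, 0, 0], "roll": 0, "fingers": 1},
])

```text
clock: 13.3
ee_pos: [577.9, 51.8, 119.9]
eef_rot: [[0.96, 0.281, -0.0], [0.281, -0.96, 0.0], [-0.0, -0.0, -1.0]]
contact_force: [-0.2, 0.4, -0.7]
width: 17.0
```

```bash
cat > st.py <<'E'
from h import *
X=np.array([-.28,.96,0]);Y=np.array([-.96,-.28,0])
F=[];T=[]
for i in range(3):
    o=monitor.get_obs();F.append(o["contact_force"]);T.append(o["wrist_torque"]);optics.get_image("side")
F=np.mean(F,0);T=np.mean(T,0);p=o["ee_pos"];M=np.array([546,163,0])
print(o["clock"],"F axial/lat/z",(F@X).round(2),(F@Y).round(2),F[2].round(2),"T",(T@X).round(3),(T@Y).round(3),T[2].round(3),"ee",p.round(2),"tip est x,y",((p-M)@X+120).round(1),((p-M)@Y).round(1))
E
python3 st.py
```

```text
13.4 F axial/lat/z 0.4 -0.01 -0.93 T -0.013 0.015 0.024 ee [578.01  51.22 119.85] tip est x,y 3.7 0.6
```

Emit:
arm_command([
  {"slide": [0, -0.003, 0], "roll": 0, "fingers": 1},
  {"slide": [0, -0.003, 0], "roll": 0, "fingers": 1},
  {"slide": [0, -0.003, 0], "roll": 0, "fingers": 1},
  {"slide": [0, -0.003, 0], "roll": 0, "fingers": 1},
  {"slide": [0, 0, 0], "roll": 0, "fingers": 1},
])

```text
clock: 14.08
ee_pos: [574.6, 63.3, 120.0]
eef_rot: [[0.96, 0.281, 0.0], [0.281, -0.96, 0.0], [0.0, -0.0, -1.0]]
contact_force: [0.2, 0.4, -0.8]
width: 16.9
```

```bash
python3 st.py
```

```text
14.175 F axial/lat/z 0.03 -0.11 -1.65 T 0.006 0.032 0.022 ee [574.72  62.73 119.92] tip est x,y 15.7 0.5
```

No contact force yet beyond the feeler's own weight. I check visually, then go on in smaller steps.

```bash
python3 look.py 6 | tail -4
```

```text
s upper_plate [542.8 163.7  56.9] press frame 1.6 2.9 0.6
s upper_plate [780.4 -58.7   4.2] press frame -278.7 -162.7 0.54
pred mouth px [[318.7852433   -5.86481455]
 [318.72100508  62.79772341]]
```

View pics/w6.png

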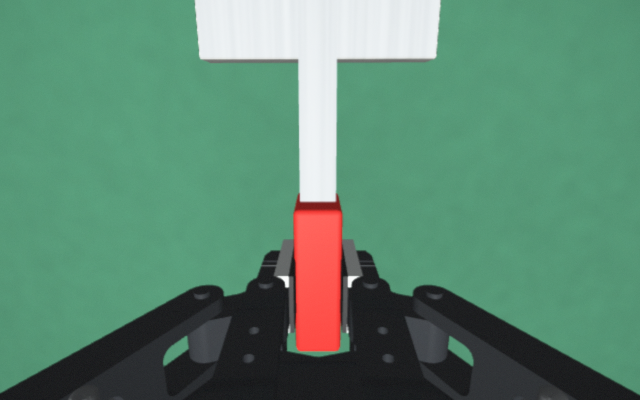

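View pics/s6.png

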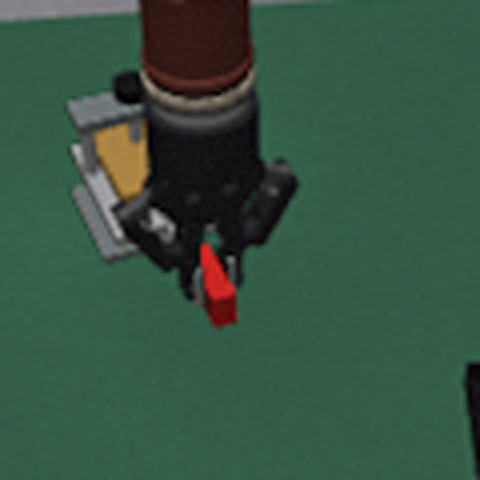

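The wrist view shows the ledge edge level at row 60, columns 198–438. Its middle is 318, the same as the blade, so the feeler is centred and straight. I continue gently.

Emit:
arm_command([
  {"slide": [0, -0.002, 0], "roll": 0, "fingers": 1},
  {"slide": [0, -0.002, 0], "roll": 0, "fingers": 1},
  {"slide": [0, 0, 0], "roll": 0, "fingers": 1},
])

```text
clock: 15.05
ee_pos: [573.5, 67.1, 120.0]
eef_rot: [[0.96, 0.281, -0.0], [0.281, -0.96, 0.0], [0.0, -0.0, -1.0]]
contact_force: [1.0, 0.7, -1.0]
width: 16.9
```

Emit:
arm_command([
  {"slide": [0, -0.0015, 0], "roll": 0, "fingers": 1},
  {"slide": [0, -0.0015, 0], "roll": 0, "fingers": 1},
  {"slide": [0, 0, 0], "roll": 0, "fingers": 1},
])

```text
clock: 15.42
ee_pos: [572.7, 69.7, 120.0]
eef_rot: [[0.96, 0.281, 0.0], [0.281, -0.96, 0.0], [0.0, -0.0, -1.0]]
contact_force: [0.3, 0.5, -0.8]
width: 16.6
```

Emit:
arm_command([
  {"slide": [0, -0.0015, 0], "roll": 0, "fingers": 1},
  {"slide": [0, -0.0015, 0], "roll": 0, "fingers": 1},
  {"slide": [0, 0, 0], "roll": 0, "fingers": 1},
])

```text
clock: 15.8
ee_pos: [571.9, 72.7, 120.0]
eef_rot: [[0.96, 0.281, -0.0], [0.281, -0.96, 0.0], [0.0, -0.0, -1.0]]
contact_force: [-0.3, -0.5, -0.9]
width: 17.2
```

```bash
python3 st.py
```

```text
15.9 F axial/lat/z -0.36 0.16 -1.5 T -0.002 0.056 -0.022 ee [571.94  72.39 119.95] tip est x,y 25.8 0.5
```

Emit:
arm_command([
  {"slide": [0, -0.001, 0], "roll": 0, "fingers": 1},
  {"slide": [0, -0.001, 0], "roll": 0, "fingers": 1},
  {"slide": [0, 0, 0], "roll": 0, "fingers": 1},
])

```text
clock: 16.32
ee_pos: [571.3, 74.5, 119.9]
eef_rot: [[0.96, 0.28, -0.0], [0.28, -0.96, 0.0], [0.0, -0.0, -1.0]]
contact_force: [0.2, -0.4, -2.4]
width: 16.7
```

Emit:
arm_command([
  {"slide": [0, -0.001, 0], "roll": 0, "fingers": 1},
  {"slide": [0, -0.001, 0], "roll": 0, "fingers": 1},
  {"slide": [0, 0, 0], "roll": 0, "fingers": 1},
])

```text
clock: 16.7
ee_pos: [570.8, 76.4, 120.0]
eef_rot: [[0.96, 0.28, -0.0], [0.28, -0.96, 0.0], [0.0, -0.0, -1.0]]
contact_force: [0.2, 1.0, -1.5]
width: 16.9
```

Emit:
arm_command([
  {"slide": [0, -0.001, 0], "roll": 0, "fingers": 1},
  {"slide": [0, -0.001, 0], "roll": 0, "fingers": 1},
  {"slide": [0, 0, 0], "roll": 0, "fingers": 1},
])

```text
clock: 17.08
ee_pos: [570.2, 78.3, 120.0]
eef_rot: [[0.96, 0.28, -0.0], [0.28, -0.96, 0.0], [0.0, -0.0, -1.0]]
contact_force: [1.1, 0.6, -1.9]
width: 17.2
```

```bash
python3 st.py
```

```text
17.175 F axial/lat/z -0.1 -0.42 -1.55 T -0.006 0.016 0.026 ee [570.25  78.15 119.94] tip est x,y 31.8 0.5
```

Emit:
arm_command([
  {"slide": [0, -0.001, 0], "roll": 0, "fingers": 1},
  {"slide": [0, -0.001, 0], "roll": 0, "fingers": 1},
  {"slide": [0, 0, 0], "roll": 0, "fingers": 1},
])

```text
clock: 17.6
ee_pos: [569.6, 80.3, 120.0]
eef_rot: [[0.96, 0.28, -0.0], [0.28, -0.96, 0.0], [0.0, -0.0, -1.0]]
contact_force: [0.2, -0.2, -0.7]
width: 16.8
```

Emit:
arm_command([
  {"slide": [0, -0.001, 0], "roll": 0, "fingers": 1},
  {"slide": [0, -0.001, 0], "roll": 0, "fingers": 1},
  {"slide": [0, 0, 0], "roll": 0, "fingers": 1},
])

```text
clock: 17.98
ee_pos: [569.1, 82.2, 120.0]
eef_rot: [[0.96, 0.28, -0.0], [0.28, -0.96, 0.0], [0.0, -0.0, -1.0]]
contact_force: [0.4, 0.4, -0.3]
width: 17.0
```

Emit:
arm_command([
  {"slide": [0, -0.001, 0], "roll": 0, "fingers": 1},
  {"slide": [0, -0.001, 0], "roll": 0, "fingers": 1},
  {"slide": [0, 0, 0], "roll": 0, "fingers": 1},
])

```text
clock: 18.35
ee_pos: [568.5, 84.0, 120.0]
eef_rot: [[0.96, 0.28, -0.0], [0.28, -0.96, 0.0], [0.0, -0.0, -1.0]]
contact_force: [0.0, -0.3, -1.2]
width: 17.2
```

```bash
python3 st.py
```

```text
18.45 F axial/lat/z 0.06 -0.08 -1.35 T -0.01 0.005 0.025 ee [568.57  83.88 119.94] tip est x,y 37.7 0.5
```

Emit:
arm_command([
  {"slide": [0, -0.001, 0], "roll": 0, "fingers": 1},
  {"slide": [0, -0.001, 0], "roll": 0, "fingers": 1},
  {"slide": [0, 0, 0], "roll": 0, "fingers": 1},
])

```text
clock: 18.88
ee_pos: [568.0, 86.0, 120.0]
eef_rot: [[0.96, 0.28, 0.0], [0.28, -0.96, 0.0], [0.0, -0.0, -1.0]]
contact_force: [0.9, 0.7, -1.3]
width: 17.1
```

Emit:
arm_command([
  {"slide": [0, -0.001, 0], "roll": 0, "fingers": 1},
  {"slide": [0, -0.001, 0], "roll": 0, "fingers": 1},
  {"slide": [0, 0, 0], "roll": 0, "fingers": 1},
])

```text
clock: 19.25
ee_pos: [567.4, 87.9, 120.0]
eef_rot: [[0.96, 0.28, 0.0], [0.28, -0.96, 0.0], [0.0, -0.0, -1.0]]
contact_force: [0.5, -0.2, -0.7]
width: 17.0
```

Emit:
arm_command([
  {"slide": [0, -0.001, 0], "roll": 0, "fingers": 1},
  {"slide": [0, -0.001, 0], "roll": 0, "fingers": 1},
  {"slide": [0, 0, 0], "roll": 0, "fingers": 1},
])

```text
clock: 19.62
ee_pos: [566.8, 89.8, 119.9]
eef_rot: [[0.96, 0.28, -0.0], [0.28, -0.96, 0.0], [0.0, -0.0, -1.0]]
contact_force: [-0.5, 0.2, -1.5]
width: 17.0
```

```bash
python3 st.py
```

```text
19.725 F axial/lat/z 0.11 0.27 -1.32 T -0.023 0.029 -0.007 ee [566.87  89.66 119.93] tip est x,y 43.8 0.5
```

Emit:
arm_command([
  {"slide": [0, -0.001, 0], "roll": 0, "fingers": 1},
  {"slide": [0, -0.001, 0], "roll": 0, "fingers": 1},
  {"slide": [0, 0, 0], "roll": 0, "fingers": 1},
])

```text
clock: 20.15
ee_pos: [566.3, 91.8, 120.0]
eef_rot: [[0.96, 0.281, 0.0], [0.281, -0.96, 0.0], [0.0, -0.0, -1.0]]
contact_force: [-0.3, -0.3, -0.9]
width: 16.6
```

```bash
python3 st.py
```

```text
20.25 F axial/lat/z -0.16 0.4 -1.08 T -0.008 0.013 0.013 ee [566.31  91.59 119.93] tip est x,y 45.8 0.5
```

Emit:
arm_command([
  {"slide": [0, -0.001, 0], "roll": 0, "fingers": 1},
  {"slide": [0, -0.001, 0], "roll": 0, "fingers": 1},
  {"slide": [0, 0, 0], "roll": 0, "fingers": 1},
])

```text
clock: 20.68
ee_pos: [565.7, 93.7, 119.9]
eef_rot: [[0.96, 0.281, 0.0], [0.281, -0.96, 0.0], [0.0, -0.0, -1.0]]
contact_force: [-0.2, -0.2, -1.6]
width: 16.6
```

```bash
python3 st.py
```

```text
20.775 F axial/lat/z -0.07 -0.18 -1.68 T 0.02 -0.003 0.003 ee [565.74  93.51 119.94] tip est x,y 47.8 0.5
```

Emit:
arm_command([
  {"slide": [0, -0.001, 0], "roll": 0, "fingers": 1},
  {"slide": [0, -0.001, 0], "roll": 0, "fingers": 1},
  {"slide": [0, 0, 0], "roll": 0, "fingers": 1},
])

```text
clock: 21.2
ee_pos: [565.1, 95.6, 120.0]
eef_rot: [[0.96, 0.281, -0.0], [0.281, -0.96, 0.0], [0.0, -0.0, -1.0]]
contact_force: [0.3, -0.1, -1.7]
width: 16.7
```

```bash
python3 st.py; python3 look.py 7 |tail -1
```

```text
21.3 F axial/lat/z -0.29 -0.41 -1.51 T -0.008 0.049 -0.01 ee [565.17  95.45 119.93] tip est x,y 49.8 0.5
 [318.61596408 152.26327387]]
```

View pics/w7.png

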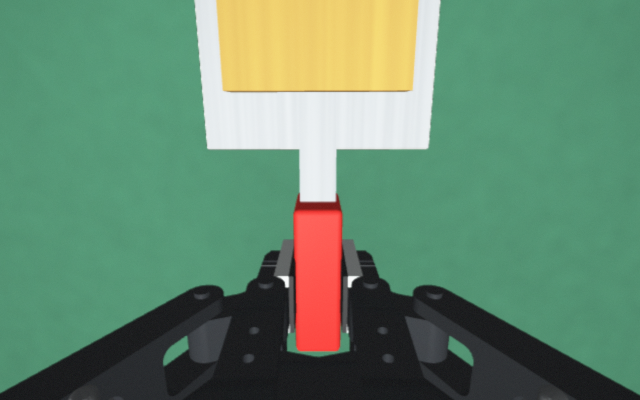

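The blade now passes under the brass edge (row 91, columns 222–413, middle 318), centred. I go on in 1 mm steps.

Emit:
arm_command([
  {"slide": [0, -0.001, 0], "roll": 0, "fingers": 1},
  {"slide": [0, -0.001, 0], "roll": 0, "fingers": 1},
  {"slide": [0, 0, 0], "roll": 0, "fingers": 1},
])

```text
clock: 22.18
ee_pos: [564.6, 97.2, 119.9]
eef_rot: [[0.96, 0.28, -0.0], [0.28, -0.96, -0.0], [-0.0, 0.0, -1.0]]
contact_force: [0.3, -0.0, -1.8]
width: 17.1
```

```bash
python3 st.py
```

```text
22.275 F axial/lat/z -0.47 -0.54 -1.54 T -0.013 0.098 0.003 ee [564.59  97.29 119.87] tip est x,y 51.7 0.5
```

Emit:
arm_command([
  {"slide": [0, -0.001, 0], "roll": 0, "fingers": 1},
  {"slide": [0, 0, 0], "roll": 0, "fingers": 1},
])

```text
clock: 22.58
ee_pos: [564.4, 97.9, 119.9]
eef_rot: [[0.96, 0.28, -0.0], [0.28, -0.96, -0.001], [-0.0, 0.001, -1.0]]
contact_force: [0.5, -1.1, -1.1]
width: 16.9
```

```bash
python3 st.py
```

```text
22.675 F axial/lat/z -1.61 -0.04 -1.71 T -0.04 0.304 0.004 ee [564.39  97.88 119.85] tip est x,y 52.3 0.6
```

Emit:
arm_command([
  {"slide": [0, -0.001, 0], "roll": 0, "fingers": 1},
  {"slide": [0, 0, 0], "roll": 0, "fingers": 1},
])

```text
clock: 22.98
ee_pos: [564.2, 98.7, 119.9]
eef_rot: [[0.96, 0.28, -0.0], [0.28, -0.96, -0.001], [-0.0, 0.001, -1.0]]
contact_force: [1.5, -2.6, -2.9]
width: 16.9
```

```bash
python3 st.py
```

```text
23.075 F axial/lat/z -3.26 0.07 -2.88 T -0.021 0.621 0.009 ee [564.12  98.66 119.85] tip est x,y 53.2 0.6
```

The upper plate is now touched: about 3 N axial. The lower plate is uncertain, so I lower by 0.4 mm to bring the blade onto it and see how the force changes.

Emit:
arm_command([
  {"slide": [0, 0, 0.0004], "roll": 0, "fingers": 1},
  {"slide": [0, 0, 0], "roll": 0, "fingers": 1},
])

```text
clock: 23.38
ee_pos: [564.2, 98.8, 119.8]
eef_rot: [[0.96, 0.28, 0.0], [0.28, -0.96, -0.001], [0.0, 0.001, -1.0]]
contact_force: [0.4, -3.7, 0.3]
width: 16.7
```

```bash
python3 st.py
```

```text
23.475 F axial/lat/z -4.08 0.93 -0.05 T 0.163 0.778 0.036 ee [564.17  98.86 119.78] tip est x,y 53.3 0.5
```

Emit:
arm_command([
  {"slide": [0, 0, 0.0004], "roll": 0, "fingers": 1},
  {"slide": [0, 0, 0], "roll": 0, "fingers": 1},
])

```text
clock: 23.78
ee_pos: [564.2, 98.9, 119.7]
eef_rot: [[0.96, 0.28, 0.0], [0.28, -0.96, -0.001], [0.0, 0.001, -1.0]]
contact_force: [-0.5, -4.9, 4.7]
width: 16.7
```

```bash
python3 st.py
```

```text
23.875 F axial/lat/z -4.83 1.56 4.3 T 0.371 0.848 0.089 ee [564.24  98.89 119.71] tip est x,y 53.3 0.4
```

Both plates now bear: lowering raises Fz and the axial drag. I take back 0.4 mm to balance the vertical load and push slightly further.

Emit:
arm_command([
  {"slide": [0, 0, -0.0003], "roll": 0, "fingers": 1},
  {"slide": [0, -0.0005, 0], "roll": 0, "fingers": 1},
  {"slide": [0, 0, 0], "roll": 0, "fingers": 1},
])

```text
clock: 24.3
ee_pos: [564.2, 99.3, 119.7]
eef_rot: [[0.96, 0.28, 0.001], [0.28, -0.96, -0.001], [0.0, 0.001, -1.0]]
contact_force: [-0.3, -5.4, 3.4]
width: 17.0
```

```bash
python3 st.py
```

```text
24.4 F axial/lat/z -5.28 1.26 3.35 T 0.271 0.982 0.091 ee [564.26  99.28 119.73] tip est x,y 53.7 0.3
```

Emit:
arm_command([
  {"slide": [0, -0.0005, 0], "roll": 0, "fingers": 1},
  {"slide": [0, 0, 0], "roll": 0, "fingers": 1},
])

```text
clock: 24.7
ee_pos: [564.2, 99.5, 119.7]
eef_rot: [[0.96, 0.28, 0.001], [0.28, -0.96, -0.001], [0.0, 0.001, -1.0]]
contact_force: [0.4, -5.2, 4.1]
width: 16.7
```

```bash
python3 st.py
```

```text
24.8 F axial/lat/z -5.28 1.77 3.53 T 0.287 1.055 0.093 ee [564.21  99.49 119.73] tip est x,y 53.9 0.3
```

Axial push is about 5.3 N, within the 5–8 N snug range. I let it settle and check stability, scene and tilt.

Emit:
arm_command([
  {"slide": [0, -0.0004, 0], "roll": 0, "fingers": 1},
  {"slide": [0, 0, 0], "roll": 0, "fingers": 1},
  {"slide": [0, 0, 0], "roll": 0, "fingers": 1},
  {"slide": [0, 0, 0], "roll": 0, "fingers": 1},
  {"slide": [0, 0, 0], "roll": 0, "fingers": 1},
  {"slide": [0, 0, 0], "roll": 0, "fingers": 1},
  {"slide": [0, 0, 0], "roll": 0, "fingers": 1},
  {"slide": [0, 0, 0], "roll": 0, "fingers": 1},
])

```text
clock: 25.85
ee_pos: [564.2, 99.6, 119.7]
eef_rot: [[0.96, 0.279, 0.001], [0.279, -0.96, -0.001], [0.001, 0.002, -1.0]]
contact_force: [0.3, -7.0, 2.9]
width: 17.1
```

```bash
python3 st.py; python3 look.py 8
python3 - <<'E'
from h import *
for n in("top","side"):
    d=optics.get_image(n)
    for t in ["scraper","board_tray","flux_jar"]: print(n,t,[(np.round(r["xyz"]),round(r["p"],2)) for r in optics.tip_of(d,t)][:1])
E
python3 st.py
```

```text
25.95 F axial/lat/z -6.05 1.86 3.49 T 0.284 1.115 0.088 ee [564.2   99.58 119.74] tip est x,y 54.0 0.3
26.0 16.944419850665025 [ 1.11 -5.74  2.88] [-1.13  -0.058  0.084] [564.22  99.58 119.75] [[0.9602, 0.2795, 0.001], [0.2795, -0.9602, -0.0013], [0.0006, 0.0015, -1.0]]
w upper_plate [546.2 164.3  51.4] press frame 1.2 -0.6 0.95
t feeler_tip [ 495.2 -468.    11.7] press frame -591.5 226.1 0.94
t feeler_tip [ 585.6 -315.1    9.4] press frame -470.1 96.3 0.45
s feeler_tip [ 494.3 -463.8   11.9] press frame -587.2 225.8 0.68
s feeler_tip [ 588.9 -311.3    6.1] press frame -467.4 92.1 0.58
s feeler_tip [545.9 164.7   2.5] press frame 1.7 -0.4 0.39
s upper_plate [544.3 162.7  54.6] press frame 0.2 1.7 0.46
pred mouth px [[317.86041198 107.1098194 ]
 [317.89767456 162.52845002]]
top scraper [(array([ 454., -222.,    1.]), 0.88)]
top board_tray [(array([785., -53.,   1.]), 0.82)]
top flux_jar [(array([ 754., -235.,   -1.]), 0.57)]
side scraper [(array([ 448., -222.,    3.]), 0.84)]
side board_tray [(array([780., -55.,   6.]), 0.71)]
side flux_jar [(array([ 751., -236.,    1.]), 0.69)]
26.95 F axial/lat/z -5.7 1.02 2.97 T 0.27 1.145 0.093 ee [564.21  99.57 119.73] tip est x,y 54.0 0.3
```

View pics/w8.png

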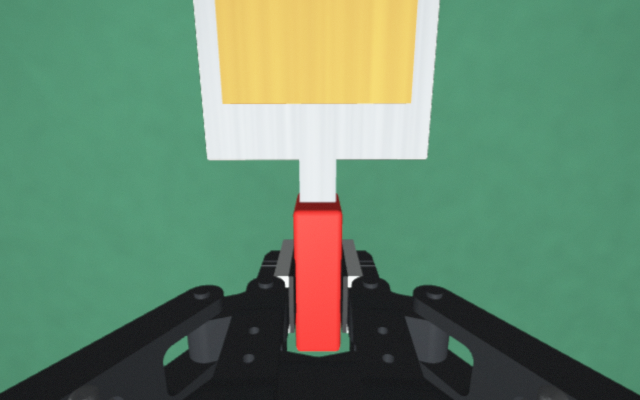

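View pics/s8.png

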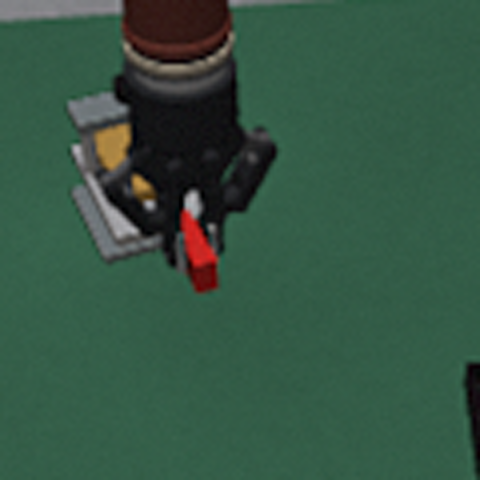

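The wrist view shows the blade centred under the brass edge (row 103) and the handle unmoved in the pads at (318,205–350). The forces are steady, so I hand in.

```bash
python3 -c "
from workcell import job
print(job.close_job())"
```

```text
the job is handed in; nothing more can be done
None
```

I picked up the large red feeler and slid its blade into the press gap until it dragged on both plates. I handed the job in at about 27 s with the handle still gripped; no verdict was reported.

**Last checks:**
- **Position:** the tip is about 54 mm past the mouth, the top of the expected range. It is within about 1 mm of the gap's middle (both ±2 mm).
- **Force:** the drag held steady at about 5.7 to 6 N along the blade, with a net upward force of about 3 N. From these I estimate about 7 N on the upper plate and 12 N on the lower; neither was measured directly.
- **Alignment and grip:** the tool tilt was about 0.002 rad. The blade looked straight in the wrist picture, and the handle had not slipped in the pads.
- **Bystanders:** the scraper, tray and jar were where they started, within the networks' error of a few mm.

**What failed or disagreed:**
- My first move call was refused because some rows lacked fields; nothing moved.
- While the feeler was held, the networks never found its tip. The tip position comes from the arm pose, checked against the wrist picture.
- The wrist moment when the blade first touched the ledge did not quite match the expected lever arm.

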